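# Find the rocking corner of the rivet-setting jig and press its shim flat

### The arm

A 6-joint arm with a two-finger parallel gripper is mounted at the origin on the work surface. World frame = base frame: x ahead of the robot, y to its left, z up, the work surface at z = 0. Lengths are in mm, angles in degrees, forces in N, time in s.
With the tool pointing down it reaches from about 300 to 850 mm from the base axis. Payload 4.2 kg.
Tool frame: the origin (TCP) lies on the centre line of the jaws, within the pads' length; the fingertips stand env.nose_length ahead of it and the grasp point (between the pads) lies 2 mm behind it (env.nose_length is the distance from the TCP to the fingertips, in mm); z points along the fingers, y is the direction in which the jaws open and shut (so a half turn about z gives the same grasp; the last joint's range is limited). The gripper opens to 91 mm and grips with 3 to 60 N. Pads are 32 mm wide; open, the fingers measure 118 mm over their backs; the gripper's body (76 mm by 178 mm) begins 60 mm behind the grasp point.
Start: joints at [65.203, 18.312, 89.639, -0, 72.044, -1.146], TCP at [230.679, 526.715, 230.976] pointing down, gripper open.
Joint ranges: [-177.97, 177.97], [-48.28, 115.42], [12.27, 149.76], [-77.06, 257.06], [2.81, 150.46], [-146.56, 146.56]. Speed limits (degrees/s): [147.25, 147.25, 180, 180, 180, 180].

### API

Orientations are given as [roll, pitch, yaw] about the fixed x, y, z axes, in that order (R = Rz(yaw) Ry(pitch) Rx(roll)).
In Python, from workcell import env gives the robot as it stands. The module is installed in compiled form; this text tells all that it offers.
- The arm moves only by the tool jog_arm, never from a script. Its argument "deltas" is a list that holds one entry, the list of rows, each a list of 5 numbers: the shift along the tool's x, y, z in m, then the turn about the tool's z in degrees, then the finger opening in m, from 0 to 0.0912. A call has 1 to 20 rows; each row is the pose to reach, as a shift and turn from the pose commanded when the call began, along the tool's axes at that moment; what a row does not reach only later rows make up. A row lasts 1/12 s, in which the tool goes at most 41.7 mm and 7.16 degrees, less where a joint would pass 70% of its speed; a pose out of reach is approached as far as the arm can. A call with a gripper value outside its range is refused whole. The fingers move at their own pace and stop on an object; "grip_force" is the grip in N (left out, the last holds). Time passes only in rows, so rows that repeat a pose let the fingers close. It gives the time, the measured TCP pose, the force and the opening at its end, in the units of the state.
- env.state(): the state, without advancing time (a new reading comes with each control period).
- env.grab_frame(name): name is "side" or "top" or "wrist"; returns the picture (384x512x3 uint8, red, green, blue); there is no depth.
- env.camera_params(name): a dict with "fx", "fy", "cx", "cy" (pixels), "xyz" and "orientation" of the camera in the world. Camera axes: x right, y down, z forward; pixel columns grow to the right and rows downward; lengths in mm; the calibration is good to about 2 mm. A picture is of the moment at which its call begins: read the wrist's pose just before it. camera_params takes no time and is no camera call; for the wrist camera it gives the pose at the moment of the call.
- env.job_done(): hands the job in, once; it reports no verdict.
Trained networks look in the newest picture that a camera, given by its name, has taken for a name from the list of things; names that differ only in an ending like _2 or _b are one class to them, and where a whole thing is asked for, a point or a joint stands for the part that bears it (a point fixed in the world has none). Each returns a list of dicts, best first, with "conf" (0 to 1); they miss things now and then, are a little off and sometimes report something else, mostly with a low value. They report only what shows in the picture. A call takes as long as a camera call.
- env.look_for(camera, label): "xyz" ([x, y, z] in mm, in world coordinates, good to about 4 mm: the middle of the surface that is visible of it).
The state is a dict: "time_s": time; "qpos": joint angles; "qvel": joint speeds; "effort": joint torques, N m; "ee_pos": TCP position; "ee_rot": TCP orientation; "force": force on the tool from outside, world axes, zero at the start; "torque": the same for the moment, N m; "gripper_width": finger opening in mm.
Only numpy, scipy, OpenCV 4.12 (cv2) and the standard library are available. Lean on these libraries where they do the work, as an engineer would, in place of code of your own. Each camera call takes 0.05 s, during which the arm holds its last target.

### The job

The steel plate of the rivet-setting jig rocks on one corner. With the fingertips, press down on the plate's corners one after another until you find the one that gives, then press the shim tab beside that corner down flat and take the hand away. Press no tab before you have found it, leave the other three tabs standing up as they are, and leave the things around the jig where they lie.

Things in the scene. Friction and masses are not known exactly. Their poses are not given: they have to be found in the camera images.
- bed: Grey cast bed of a rivet-setting jig, fixed to the bench, 210 (x) by 290 (y) by 28 mm high. Origin: centre of its underside, on the bench; z up. A level steel plate lies on it. Beside each plate corner a steel shim tab sticks out from under the plate's left (+y) or right (-y) edge; each tab belongs to the corner it sticks out beneath.
- plate: Steel plate 180 (x) by 150 (y) by 14 mm; origin at the centre of its underside, 30 mm above the bench. A round anvil 48 mm across, 14 mm high stands in the middle of its top. A packer stands under each corner; a hidden one, different each time, is too short. Its corner gives about 4.3 mm under about 3 N, then meets a stop, and springs back when let go; the other corners give less than 1 mm.
- corner_near_left (a point): Point to press on the plate's top face at the corner nearer the robot, left (bed -x, +y): 20 mm in from the x edge, 17 mm from the y edge, 44 mm above the bench at rest; it moves with the plate.
- corner_near_right (a point): Point to press on the plate's top face at the corner nearer the robot, right (bed -x, -y): 20 mm in from the x edge, 17 mm from the y edge, 44 mm above the bench at rest; it moves with the plate.
- corner_far_left (a point): Point to press on the plate's top face at the corner farther, left (bed +x, +y): 20 mm in from the x edge, 17 mm from the y edge, 44 mm above the bench at rest; it moves with the plate.
- corner_far_right (a point): Point to press on the plate's top face at the corner farther, right (bed +x, -y): 20 mm in from the x edge, 17 mm from the y edge, 44 mm above the bench at rest; it moves with the plate.
- tab_near_left (a point): Point to press on the shim tab beside the corner nearer the robot, left (bed -x, +y): middle of the top of its thumb pad (28 mm in bed x, 34 mm in bed y), 43 mm outward from the plate's edge. The tab slopes up outward; this point is about 42 mm above the bench at rest, 27.5 mm when flat (and then 3 to 4 mm farther outward). It moves with the tab.
- tab_near_right (a point): Point to press on the shim tab beside the corner nearer the robot, right (bed -x, -y): middle of the top of its thumb pad (28 mm in bed x, 34 mm in bed y), 43 mm outward from the plate's edge. The tab slopes up outward; this point is about 42 mm above the bench at rest, 27.5 mm when flat (and then 3 to 4 mm farther outward). It moves with the tab.
- tab_far_left (a point): Point to press on the shim tab beside the corner farther, left (bed +x, +y): middle of the top of its thumb pad (28 mm in bed x, 34 mm in bed y), 43 mm outward from the plate's edge. The tab slopes up outward; this point is about 42 mm above the bench at rest, 27.5 mm when flat (and then 3 to 4 mm farther outward). It moves with the tab.
- tab_far_right (a point): Point to press on the shim tab beside the corner farther, right (bed +x, -y): middle of the top of its thumb pad (28 mm in bed x, 34 mm in bed y), 43 mm outward from the plate's edge. The tab slopes up outward; this point is about 42 mm above the bench at rest, 27.5 mm when flat (and then 3 to 4 mm farther outward). It moves with the tab.
- shim_near_left (a joint): Angle of that tab (corner nearer the robot, left (bed -x, +y)), rad: 0 to 0.03 standing proud as found, 0.34 flat (level, on its stop). Needs about 7 N at the pad, stays where it is pressed, no spring. Only the tab of the short-packed corner goes flat; that fills the gap and the corner then stands solid. The others jam at about 0.17.
- shim_near_right (a joint): Angle of that tab (corner nearer the robot, right (bed -x, -y)), rad: 0 to 0.03 standing proud as found, 0.34 flat (level, on its stop). Needs about 7 N at the pad, stays where it is pressed, no spring. Only the tab of the short-packed corner goes flat; that fills the gap and the corner then stands solid. The others jam at about 0.17.
- shim_far_left (a joint): Angle of that tab (corner farther, left (bed +x, +y)), rad: 0 to 0.03 standing proud as found, 0.34 flat (level, on its stop). Needs about 7 N at the pad, stays where it is pressed, no spring. Only the tab of the short-packed corner goes flat; that fills the gap and the corner then stands solid. The others jam at about 0.17.
- shim_far_right (a joint): Angle of that tab (corner farther, right (bed +x, -y)), rad: 0 to 0.03 standing proud as found, 0.34 flat (level, on its stop). Needs about 7 N at the pad, stays where it is pressed, no spring. Only the tab of the short-packed corner goes flat; that fills the gap and the corner then stands solid. The others jam at about 0.17.
- mallet: Hammer lying on the bench beside the jig, bystander; origin on its underside.
- jar: Amber glass jar, 64 mm across, 90 mm high, bystander; origin at the centre of its underside.
- block: Dark wooden block 75 x 42 x 28 mm, bystander; origin at the centre of its underside.
- spool: White tape core (ring), 76 mm across, 18 mm high, bystander; origin at the centre of its underside.

How it is judged (in metres and radians):
On the way, in this order (a step that is already met when the one before it is completed fails the run):
1. the fingers have pressed a plate corner down by at least 3 mm, with all four shim tabs still standing up (contact force between the fingers and plate above 1 N and z of any of corner_near_left, corner_near_right, corner_far_left, corner_far_right in the frame of bed below 0.041 m and value of joint each of shim_near_left, shim_near_right, shim_far_left, shim_far_right below 0.08 rad), for 0.05 s.
2. the shim tab of the rocking corner is pressed flat, the other three still standing up (((value of joint shim_near_left above 0.29 rad and value of joint each of shim_near_right, shim_far_left, shim_far_right below 0.08 rad) or (value of joint shim_near_right above 0.29 rad and value of joint each of shim_near_left, shim_far_left, shim_far_right below 0.08 rad) or (value of joint shim_far_left above 0.29 rad and value of joint each of shim_near_left, shim_near_right, shim_far_right below 0.08 rad) or (value of joint shim_far_right above 0.29 rad and value of joint each of shim_near_left, shim_near_right, shim_far_left below 0.08 rad))), for 0.1 s.
At the end, for the whole second after the job is handed in: One shim tab, the rocking corner's (no other can go flat), stands at more than 0.29 rad (flat within 0.05 rad), the other three at less than 0.08 rad; the plate is level within 0.015 rad; hammer, jar, block and ring are within 20 mm of where they were (((value of joint shim_near_left above 0.29 rad and value of joint each of shim_near_right, shim_far_left, shim_far_right below 0.08 rad) or (value of joint shim_near_right above 0.29 rad and value of joint each of shim_near_left, shim_far_left, shim_far_right below 0.08 rad) or (value of joint shim_far_left above 0.29 rad and value of joint each of shim_near_left, shim_near_right, shim_far_right below 0.08 rad) or (value of joint shim_far_right above 0.29 rad and value of joint each of shim_near_left, shim_near_right, shim_far_left below 0.08 rad)) and angle between corner_near_left's own z axis and vertical below 0.015 rad and distance of each of mallet, jar, block, spool from where it was at the start of the episode below 0.02 m); the robot touches nothing.
It fails at once if a bystander is lifted, carried or pushed more than 20 mm (distance of any of mallet, jar, block, spool from where it was at the start of the episode above 0.02 m).
It fails at once if more than one shim tab is pressed down (beyond 0.08 rad) (value of joint each of shim_near_left, shim_near_right above 0.08 rad or value of joint each of shim_near_left, shim_far_left above 0.08 rad or value of joint each of shim_near_left, shim_far_right above 0.08 rad or value of joint each of shim_near_right, shim_far_left above 0.08 rad or value of joint each of shim_near_right, shim_far_right above 0.08 rad or value of joint each of shim_far_left, shim_far_right above 0.08 rad).
It also fails if it takes over 54 s, if anything falls off the work surface, if the arm or the gripper's body presses on something with over 40 N, if the wrist force passes 120 N, or if a joint passes its speed limit or range.

## Working session

There is one attempt and no reset: what is moved stays moved. The work goes in short steps, Python scripts to look and compute and a tool call to move; the robot and the scene stay as the last step left them, time stands still between calls to the robot, and variables do not carry over. Pictures are saved under pics/ and viewed, and the job is handed in when it is done.

Besides the shell and the picture viewer there is one more tool, called after "Call:" as name(argument=value, ...), one argument or row to a line, values as JSON. jog_arm: Moves the arm, as the interface text tells. Its arguments: {"type":"object","properties":{"deltas":{"type":"array"},"grip_force":{"type":"number"}},"required":["deltas"]}

```bash
mkdir -p pics; python3 - <<'E'
from workcell import env
import cv2
s=env.state(); print(s['time_s'],s['ee_pos'],s['ee_rot'],s['gripper_width'],env.nose_length,s['force'])
for c in ['top','side']:
    f=env.grab_frame(c); cv2.imwrite(f'pics/{c}0.png',f[:,:,::-1])
    p=env.camera_params(c); print(c,p)
    for l in (['bed','plate','corner_near_left','corner_near_right','corner_far_left','corner_far_right','tab_near_left','tab_near_right','tab_far_left','tab_far_right','jar','mallet'] if c=='top' else ['plate']):
        print(l,[(x['xyz'],x['conf']) for x in env.look_for(c,l)][:4])
print(env.state()['time_s'])
E
```

```text
0.0 [230.47272988 526.26062841 230.12233689] [-1.79897778e+02 -1.46528618e-03  1.56349230e+02] 91.64661197837657 17.0 [-0.28355591 -0.24095747  0.55278744]
top {'fx': 436.1849818875425, 'fy': 436.1849818875425, 'cx': 250.11310800134, 'cy': 191.7435168127915, 'xyz': array([ 374.4413161 ,    5.72543664, 1100.36507878]), 'orientation': array([-170.95821076,    0.97667156,  -90.09044044])}
bed [([516.0, 18.3, 42.2], 0.78), ([664.2, -355.4, 23.6], 0.33)]
plate [([520.6, 22.5, 48.7], 0.82)]
corner_near_left [([522.5, 15.5, 42.0], 0.8)]
corner_near_right [([517.4, 17.0, 45.0], 0.91)]
corner_far_left [([522.0, 20.7, 47.0], 0.94), ([550.8, 144.7, 38.8], 0.48)]
corner_far_right [([516.7, 15.7, 42.8], 0.96)]
tab_near_left [([423.7, 102.7, 40.3], 0.83)]
tab_near_right [([664.8, -354.9, 22.9], 0.67), ([488.4, -110.6, 34.3], 0.53)]
tab_far_left [([516.0, 16.6, 44.9], 0.69), ([554.5, 142.8, 42.1], 0.62), ([435.2, 378.2, 28.6], 0.59)]
tab_far_right [([624.8, -56.6, 38.8], 0.79)]
jar [([634.8, 349.2, 93.3], 0.84), ([425.7, 106.2, 38.2], 0.65)]
mallet [([666.0, -351.6, 21.9], 0.72), ([458.2, -336.3, 24.8], 0.6)]
side {'fx': 401.1967543019295, 'fy': 401.1967543019295, 'cx': 255.08258760976773, 'cy': 189.4908145162172, 'xyz': array([  -1.19369001, -776.69067467,  652.99720001]), 'orientation': array([-122.14730508,   -0.57373421,  -34.49093011])}
plate [([512.8, 9.1, 50.9], 0.82)]
0.75
```

View pics/top0.png

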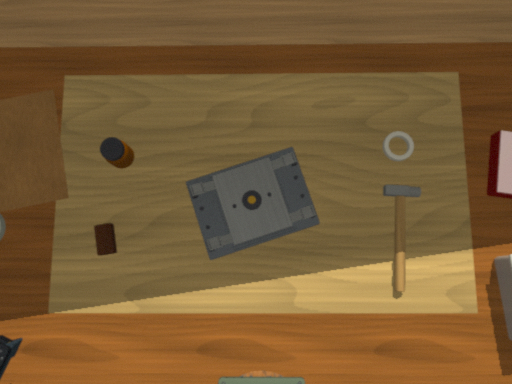

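View pics/side0.png

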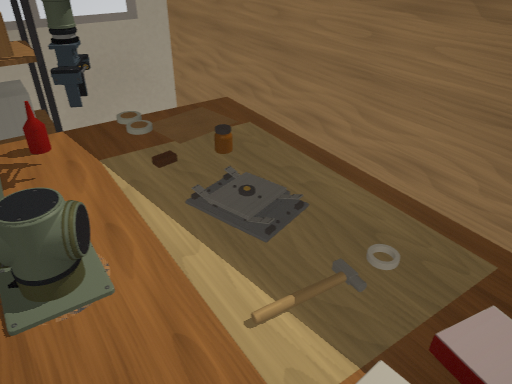

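The top view shows the bed at about (187,182), (293,149), (318,223), (211,258), turned roughly 17°. The tabs are light strips near its four corners. The bystanders are well clear of it. I'll enlarge the jig and fit its pose.

```bash
cat > h.py <<'E'
import numpy as np, cv2
from scipy.spatial.transform import Rotation as R
from workcell import env
def cam(c):
    p=env.camera_params(c); Rm=R.from_euler('xyz',p['orientation'],degrees=True).as_matrix()
    return p,Rm,np.array(p['xyz'])
def proj(c,P):
    p,Rm,t=cam(c); q=(np.atleast_2d(P)-t)@Rm
    return np.c_[p['fx']*q[:,0]/q[:,2]+p['cx'],p['fy']*q[:,1]/q[:,2]+p['cy']]
def unproj(c,uv,z):
    p,Rm,t=cam(c); uv=np.atleast_2d(uv)
    d=np.c_[(uv[:,0]-p['cx'])/p['fx'],(uv[:,1]-p['cy'])/p['fy'],np.ones(len(uv))]@Rm.T
    return t+d*((z-t[2])/d[:,2])[:,None]
E
python3 - <<'E'
from h import *
f=cv2.imread('pics/top0.png'); cv2.imwrite('pics/crop0.png',cv2.resize(f[140:268,175:331],None,fx=5,fy=4.6875*1.0666,interpolation=cv2.INTER_CUBIC)[:600])
w=unproj('top',[(187,182),(293,149),(318,223),(211,258)],28); print(w, w.mean(0))
print(np.linalg.norm(np.diff(w,axis=0),axis=1))
E
```

```text
[[ 570.53528541  181.81677571   28.        ]
 [ 653.95844507  -84.73499557   28.        ]
 [ 466.72047208 -142.83987726   28.        ]
 [ 382.20560229  119.23814261   28.        ]] [518.35495121  18.37001137  28.        ]
[279.30139695 196.0465144  275.36821114]
```

View pics/crop0.png

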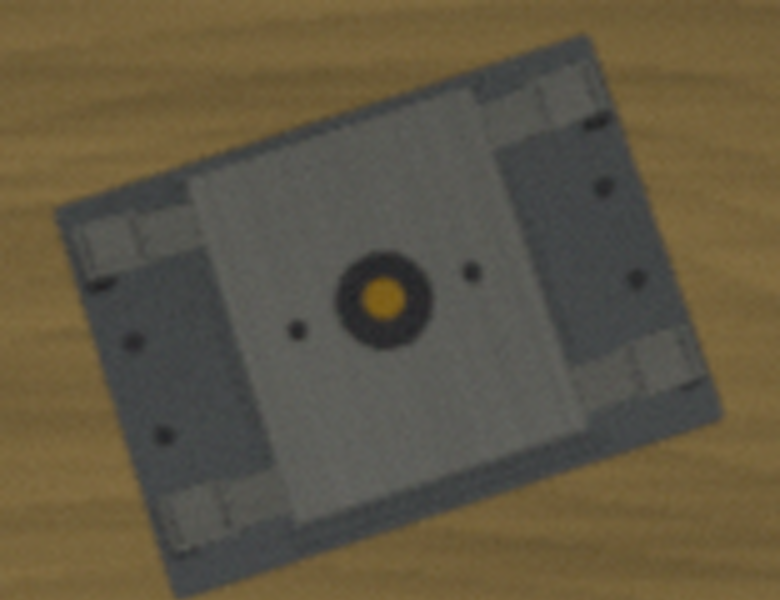

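```bash
python3 - <<'E'
from h import *
from scipy.optimize import least_squares
U=np.array([(57,208),(588,33),(722,415),(178,600),(190,180),(475,90),(587,428),(297,523),(385,297)],float)
uv=(U+.5)/5-.5+[175,140]
B=[(105,145,28),(105,-145,28),(-105,-145,28),(-105,145,28),(90,75,44),(90,-75,44),(-90,-75,44),(-90,75,44),(0,0,58)]
def W(p,P):
    P=np.array(P,float); c,s=np.cos(p[2]),np.sin(p[2])
    return np.c_[p[0]+c*P[:,0]-s*P[:,1],p[1]+s*P[:,0]+c*P[:,1],P[:,2]]
r=least_squares(lambda p:(proj('top',W(p,B))-uv).ravel(),[518,18,.3],loss='soft_l1')
print(r.x[:2],np.degrees(r.x[2]));print((proj('top',W(r.x,B))-uv).round(1).tolist())
C={f'corner_{n}':v for n,v in dict(nl=(-70,58,44),nr=(-70,-58,44),fl=(70,58,44),fr=(70,-58,44)).items()}
p=W(r.x,list(C.values())); print(p.round(1))
pad=(np.array([(195,515),(667,360),(108,243),(573,92)])+.5)/5-.5+[175,140]
pw=unproj('top',pad,42); c,s=np.cos(r.x[2]),np.sin(r.x[2])
print('pads world',pw.round(1)); print('pads bed',((pw[:,:2]-r.x[:2])@np.array([[c,-s],[s,c]])).round(1))
g=cv2.imread('pics/side0.png')
for q in proj('side',W(r.x,B)): cv2.circle(g,tuple(int(round(v)) for v in q),1,(0,0,255),-1)
for q in proj('side',np.r_[p,pw]): cv2.circle(g,tuple(int(round(v)) for v in q),1,(0,255,0),-1)
cv2.imwrite('pics/side_chk.png',cv2.resize(g[150:250,170:320],None,fx=5,fy=5,interpolation=cv2.INTER_CUBIC))
E
```

```text
[521.5498061   19.11531764] 18.170399219337124
[[-2.1, -1.4], [1.2, -2.0], [2.5, 0.3], [-1.2, 0.7], [-0.9, -0.1], [-0.4, -0.9], [1.0, 0.3], [0.1, 0.9], [0.2, 0.4]]
[[437.   52.4  44. ]
 [473.1 -57.8  44. ]
 [570.   96.1  44. ]
 [606.1 -14.2  44. ]]
pads world [[ 418.9  111.9   42. ]
 [ 493.4 -117.3   42. ]
 [ 552.3  156.4   42. ]
 [ 627.4  -73.7   42. ]]
pads bed [[ -68.6  120.2]
 [ -69.3 -120.9]
 [  72.1  120.9]
 [  71.6 -121.2]]
```

View pics/side_chk.png

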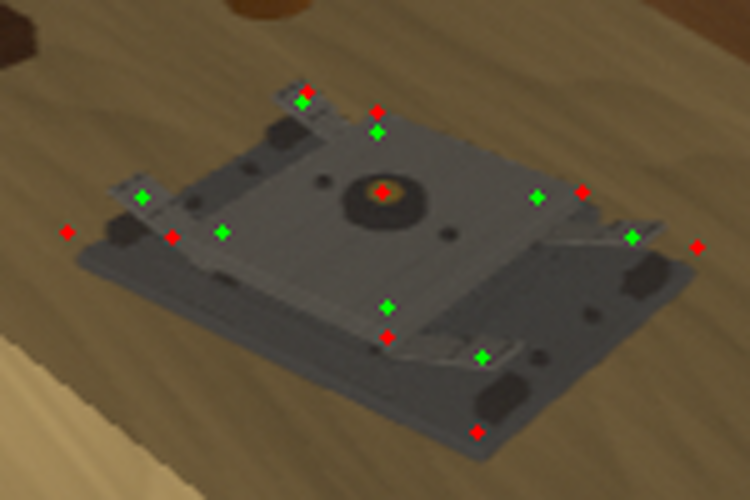

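Call:
jog_arm(
  deltas=[
    [[-0.015, -0.014, 0, 2, 0], [-0.045, -0.042, 0, 6, 0], [-0.075, -0.07, 0.005, 11, 0], [-0.105, -0.098, 0.01, 15, 0], [-0.135, -0.125, 0.02, 20, 0], [-0.165, -0.153, 0.03, 24, 0], [-0.195, -0.181, 0.04, 28, 0], [-0.225, -0.208, 0.05, 32, 0], [-0.255, -0.236, 0.06, 36, 0], [-0.285, -0.264, 0.07, 40, 0], [-0.315, -0.292, 0.08, 44, 0], [-0.34, -0.315, 0.09, 47, 0], [-0.36, -0.333, 0.095, 48.2, 0], [-0.372, -0.345, 0.1, 48.2, 0], [-0.379, -0.351, 0.1, 48.2, 0], [-0.379, -0.351, 0.1, 48.2, 0], [-0.379, -0.351, 0.1, 48.2, 0]],
  ],
  grip_force=20,
)

```text
time_s: 2.17
ee_pos: [437.2, 53.5, 131.2]
ee_rot: [180.0, -0.0, 108.1]
force: [0.2, -0.5, -0.4]
gripper_width: 0.2
```

```bash
python3 - <<'E'
from h import *
s=env.state(); print(s['time_s'],s['ee_pos'],s['ee_rot'],s['gripper_width'],s['force'])
f=env.grab_frame('wrist')[:,:,::-1].copy(); 
P=np.array(s['ee_pos'])
for q in proj('wrist',[(437,52.4,44),(418.9,111.9,42)]): print(q); cv2.circle(f,tuple(int(v) for v in q),4,(0,255,0),1)
cv2.imwrite('pics/w1.png',f)
g=env.grab_frame('side'); cv2.imwrite('pics/s1.png',cv2.resize(g[90:270,150:350,::-1],None,fx=3,fy=3))
E
```

```text
2.1667 [437.15573313  53.46197798 131.21147612] [ 1.79973531e+02 -2.69445780e-02  1.08105770e+02] 0.18008743721534828 [ 0.15922777 -0.5189167  -0.40669821]
[258.25503439 201.87822187]
[259.86979238 131.96088421]
```

View pics/w1.png

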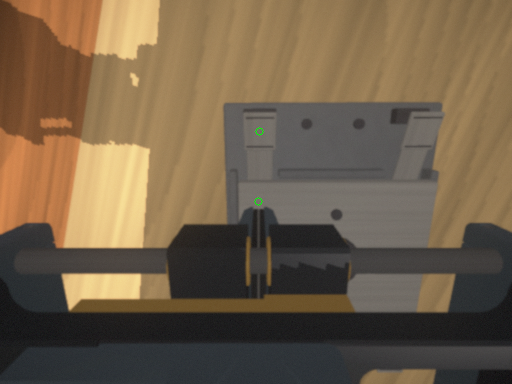

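View pics/s1.png

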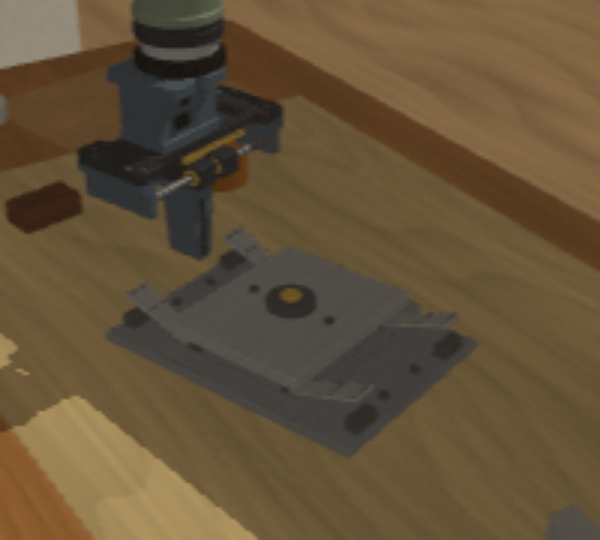

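The wrist view shows the near-left pad at (260,131), under the predicted mark, and the tool is aligned with the bed. I'll press near-left first.

Call:
jog_arm(
  deltas=[
    [[0, 0, 0.02, 0, 0], [0, 0, 0.045, 0, 0], [0, 0, 0.06, 0, 0], [0, 0, 0.065, 0, 0], [0, 0, 0.067, 0, 0], [0, 0, 0.069, 0, 0], [0, 0, 0.07, 0, 0], [0, 0, 0.071, 0, 0], [0, 0, 0.071, 0, 0]],
  ],
)

```text
time_s: 3.02
ee_pos: [437.7, 53.4, 60.7]
ee_rot: [179.9, 0.0, 108.1]
force: [-0.3, 1.6, 2.3]
gripper_width: 0.5
```

Call:
jog_arm(
  deltas=[
    [[0, 0, 0.0005, 0, 0], [0, 0, 0.001, 0, 0], [0, 0, 0.001, 0, 0]],
  ],
)

```text
time_s: 3.27
ee_pos: [437.6, 53.5, 60.2]
ee_rot: [179.9, -0.0, 108.1]
force: [-1.6, 1.3, 9.5]
gripper_width: 0.3
```

Near-left is solid: 9.5 N with no give. Next is near-right.

Call:
jog_arm(
  deltas=[
    [[0, 0, -0.01, 0, 0], [0, 0, -0.02, 0, 0], [-0.02, 0, -0.02, 0, 0], [-0.058, 0, -0.02, 0, 0], [-0.096, 0, -0.02, 0, 0], [-0.112, 0, -0.02, 0, 0], [-0.116, 0, -0.02, 0, 0], [-0.116, 0, -0.01, 0, 0], [-0.116, 0, -0.004, 0, 0], [-0.116, 0, -0.002, 0, 0], [-0.116, 0, -0.001, 0, 0], [-0.116, 0, 0, 0, 0], [-0.116, 0, 0, 0, 0]],
  ],
)

```text
time_s: 4.35
ee_pos: [472.2, -56.8, 60.1]
ee_rot: [-179.9, 0.0, 108.3]
force: [-3.4, -2.2, 12.1]
gripper_width: 1.0
```

Near-right is also solid, at 12 N and the same height. Next is far-right, 140 mm along tool +y.

Call:
jog_arm(
  deltas=[
    [[0, 0, -0.01, 0, 0], [0, 0, -0.02, 0, 0], [0, 0.02, -0.02, 0, 0], [0, 0.058, -0.02, 0, 0], [0, 0.096, -0.02, 0, 0], [0, 0.13, -0.02, 0, 0], [0, 0.14, -0.02, 0, 0], [0, 0.14, -0.01, 0, 0], [0, 0.14, -0.004, 0, 0], [0, 0.14, -0.002, 0, 0], [0, 0.14, -0.001, 0, 0], [0, 0.14, 0, 0, 0], [0, 0.14, 0, 0, 0]],
  ],
)

```text
time_s: 5.43
ee_pos: [604.9, -13.8, 59.0]
ee_rot: [-179.9, -0.0, 108.1]
force: [-0.9, 0.1, 1.5]
gripper_width: 0.2
```

Far-right reads only 1.5 N at 59.0 mm, so it looks soft. I'll press further.

Call:
jog_arm(
  deltas=[
    [[0, 0, 0.001, 0, 0], [0, 0, 0.002, 0, 0], [0, 0, 0.002, 0, 0]],
  ],
)

```text
time_s: 5.68
ee_pos: [605.8, -13.8, 57.1]
ee_rot: [-180.0, 0.0, 108.1]
force: [-1.9, -0.8, 2.4]
gripper_width: 0.4
```

Call:
jog_arm(
  deltas=[
    [[0, 0, 0.001, 0, 0], [0, 0, 0.002, 0, 0], [0, 0, 0.002, 0, 0], [0, 0, 0.002, 0, 0]],
  ],
)

```text
time_s: 6.02
ee_pos: [606.1, -13.8, 56.3]
ee_rot: [-180.0, 0.0, 108.2]
force: [-3.7, -1.1, 9.4]
gripper_width: 0.6
```

Far-right gives about 4.2 mm and then meets its stop, so it is the rocking corner. I'll lift and press its tab, 62 mm outward.

Call:
jog_arm(
  deltas=[
    [[0, 0, 0.0005, 0, 0], [0, 0, 0.0005, 0, 0], [0, 0, -0.01, 0, 0], [0, 0, -0.025, 0, 0], [0, 0, -0.03, 0, 0], [-0.02, 0.001, -0.03, 0, 0], [-0.05, 0.001, -0.03, 0, 0], [-0.062, 0.001, -0.03, 0, 0], [-0.062, 0.001, -0.03, 0, 0]],
  ],
)

```text
time_s: 6.77
ee_pos: [627.5, -74.3, 84.7]
ee_rot: [179.9, 0.0, 108.0]
force: [-0.2, -0.1, -0.1]
gripper_width: 0.7
```

```bash
python3 - <<'E'
from h import *
s=env.state(); print(s['time_s'],s['ee_pos'],s['force'])
g=env.grab_frame('side'); cv2.imwrite('pics/s2.png',cv2.resize(g[130:270,170:350,::-1],None,fx=4,fy=4))
f=env.grab_frame('wrist'); cv2.imwrite('pics/w2.png',f[:,:,::-1])
E
```

```text
6.7667 [627.48857432 -74.25384083  84.70071863] [-0.22898632 -0.06518052 -0.07941201]
```

View pics/s2.png

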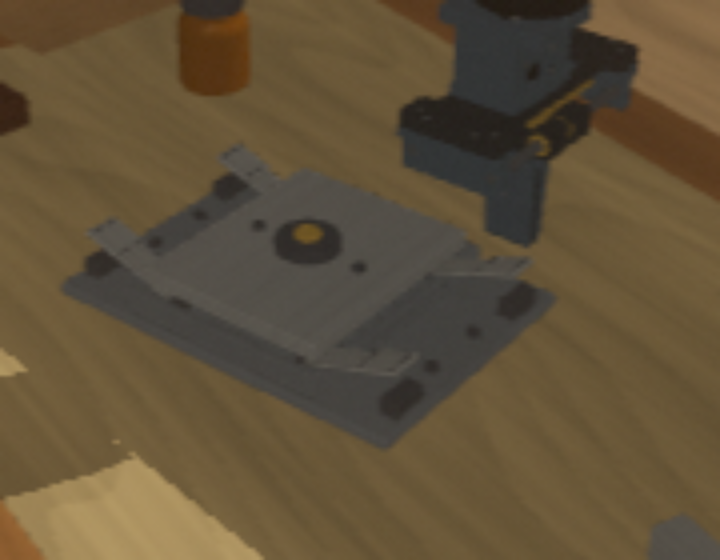

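View pics/w2.png

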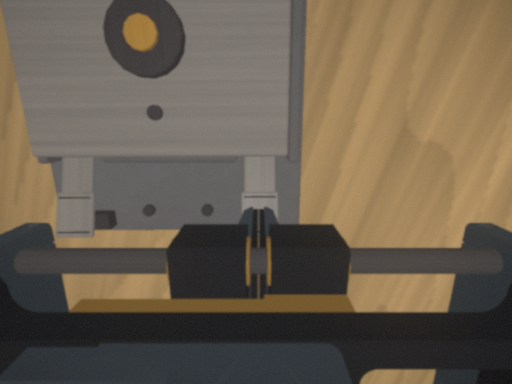

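All four tabs are still up, and the fingers stand over the far-right pad: in the side crop the tip is at (515,240) and the pad at (505,265). The wrist view has them in line with the tab. Now I'll press.

Call:
jog_arm(
  deltas=[
    [[0, 0, 0.01, 0, 0], [0, 0, 0.018, 0, 0], [0, 0, 0.021, 0, 0], [0, 0, 0.024, 0, 0], [0, 0, 0.027, 0, 0], [0, 0, 0.03, 0, 0], [0, 0, 0.033, 0, 0], [0, 0, 0.036, 0, 0], [0, 0, 0.038, 0, 0], [0, 0, 0.038, 0, 0]],
  ],
)

```text
time_s: 7.7
ee_pos: [627.0, -72.2, 47.1]
ee_rot: [179.9, 0.1, 108.2]
force: [1.5, -2.1, 2.7]
gripper_width: 0.6
```

Call:
jog_arm(
  deltas=[
    [[0, 0, 0.001, 0, 0], [0, 0, 0.002, 0, 0], [0, 0, 0.003, 0, 0], [0, 0, 0.003, 0, 0]],
  ],
)

```text
time_s: 8.03
ee_pos: [627.1, -72.4, 44.7]
ee_rot: [179.9, 0.1, 108.2]
force: [0.2, -3.8, 7.8]
gripper_width: 0.5
```

Call:
jog_arm(
  deltas=[
    [[0, 0, 0.001, 0, 0], [0, 0, 0.0015, 0, 0], [0, 0, 0.0015, 0, 0], [0, 0, 0.0015, 0, 0]],
  ],
)

```text
time_s: 8.37
ee_pos: [627.2, -72.4, 44.7]
ee_rot: [179.9, 0.1, 108.2]
force: [-2.2, -2.7, 14.2]
gripper_width: 0.3
```

The tab is on its stop: the force rises at constant height, with the tip at 27.7 mm. I'll retreat straight up and check.

Call:
jog_arm(
  deltas=[
    [[0, 0, -0.005, 0, 0], [0, 0, -0.025, 0, 0], [0, 0, -0.06, 0, 0], [0, 0, -0.1, 0, 0], [-0.03, 0, -0.13, 0, 0], [-0.06, 0, -0.15, 0, 0], [-0.09, 0, -0.16, 0, 0], [-0.1, 0, -0.16, 0, 0], [-0.1, 0, -0.16, 0, 0]],
  ],
)

```text
time_s: 9.12
ee_pos: [657.5, -168.5, 201.4]
ee_rot: [-180.0, -0.1, 108.0]
force: [-1.0, 0.1, 0.4]
gripper_width: 0.4
```

```bash
python3 - <<'E'
from h import *
s=env.state(); print(s['time_s'],s['ee_pos'],s['force'])
g=env.grab_frame('side'); cv2.imwrite('pics/s3.png',cv2.resize(g[130:270,170:350,::-1],None,fx=4,fy=4))
f=env.grab_frame('wrist'); cv2.imwrite('pics/w3.png',f[:,:,::-1])
E
```

```text
9.1167 [ 657.53081986 -168.48205369  201.39498399] [-1.0022134   0.14882607  0.44924731]
```

View pics/s3.png

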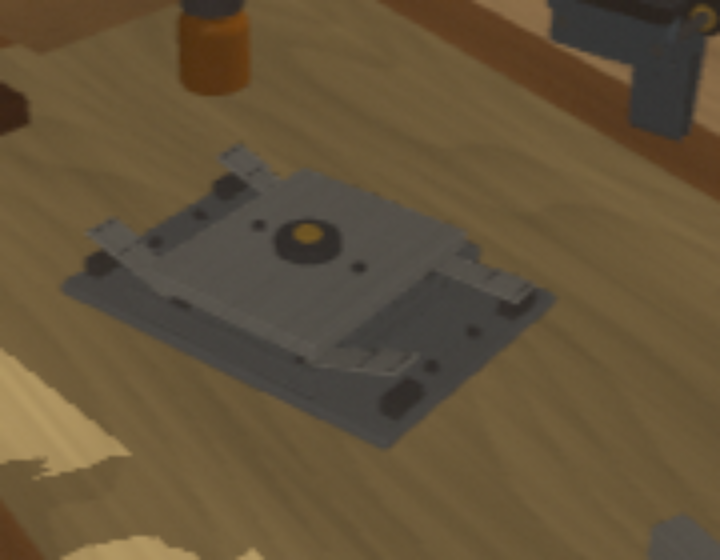

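View pics/w3.png

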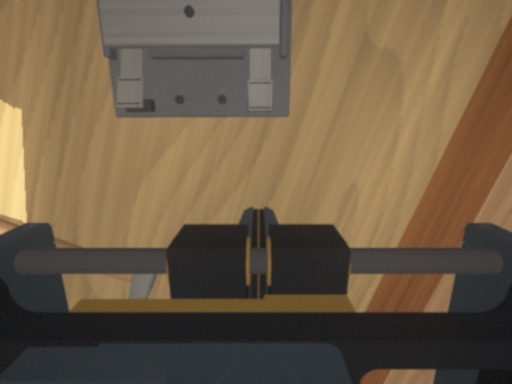

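The side crop shows the far-right tab lying flat, with its pad now at (505,285). The other three pads still stand at (110,235), (240,160) and (390,360). The hand is clear of everything.

```bash
python3 -c "
from workcell import env
print(env.job_done(), env.state()['time_s'])"
```

```text
the job is handed in; nothing more can be done
the job is handed in; nothing more can be done
```

The rocking corner was far-right; its shim tab is now pressed flat, and the job is handed in. It was done by about 9 s of the 54 s allowed; handing in reports no verdict.

- **Finding the corner:** Near-left and near-right held solid, at 9.5 N and 12 N with no real give. Far-right gave about 4.2 mm under 1.5–2.4 N and then met its stop. I did not press far-left, since the short corner had already been found.
- **Pressing the tab:** I pressed only the far-right tab. It came onto its stop with the fingertips at 27.7 mm, against 27.5 mm expected for flat. The force then rose from 7.8 N to 14 N with no further travel.
- **Last checks:** In the final side picture the far-right tab lies flat and the other three stand up. The plate looks level and the hand is clear, with about zero force. I did not re-press the corner or measure the tab angles or plate level. The hand stayed close to the jig, well away from the hammer, jar, block and ring, but I did not measure their positions again.
- **Disagreements:** The network results for the tabs and corners were mixed: some returned the plate's middle or the hammer. I used my own fit to the picture instead. The bed's outer corners missed that fit by about 2 pixels, while the plate's corners matched to about 1 pixel, and every touch agreed with it.

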